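# Unhasp and open the blue case box

### The job

Open the blue case box so that the dental cast inside can be reached: flip its steel hasp forward off the staple and swing it down clear, to about level, then raise the lid by its black handle until it stands well open, 60 degrees or more, and let go. Leave the yellow case box alone.

Things in the scene. Friction and masses are not known exactly. Their poses are not given: they have to be found in the camera images.
- blue_box: Blue painted case box fixed to the worktop, 130 mm deep (x), 150 mm wide (y), 108 mm high lid included. Origin: centre of its underside, on the worktop; x points from its front to its back, z up. Its lid hinges along the back edge, on the line x = 65, z = 80 mm. A steel hasp, 24 mm wide, stands at the middle of its front and hinges on the line along y at x = -71.5, z = 58 mm.
- blue_hasp_grip (a point): Centre of the black grip barrel at the hasp's free end: 22 mm long, along the box's y, 11 mm thick. At hasp angle 0 it lies at x = -91.5, y = 0, z = 105.5 mm in the box's frame, 26.5 mm before the front. It can be pinched by its ends from above and turns between the fingers as it swings round the hasp's hinge.
- blue_hasp (a joint): Angle of the blue box's hasp, rad: 0 = upright, its slot over the steel staple of the lid (which stands out 19 mm), so that the lid cannot rise; grows as it swings forward and down. Off the staple from about 0.4; 1.57 = sticking straight out to the front; stop at 1.7. Light friction (under 1 N at the grip) keeps it where it is left.
- blue_lid_handle (a point): Centre of the black barrel handle on top of the blue lid: 30 mm long, along the box's y, 16 mm thick, on a stem, 22 mm above the lid. With the lid shut it lies at x = -30, y = 0, z = 130 mm in the box's frame. It can be pinched by its ends from above and turns between the fingers as the lid swings.
- blue_lid (a joint): Angle of the blue box's lid, rad: 0 = shut, grows as it opens upward and back; 1.57 = upright; stop at 1.75. A stiff hinge keeps it where it is left; raising it takes about 5 N at the handle.
- yellow_box: A second case box of the same size and build, with the same hasp and handle, but painted yellow; fixed to the worktop. Origin and axes as for the blue box. It is to be left alone.

How it is judged:
By the outcome, as a careful person would: the job done as asked, in the order asked, and still so for the second after the job is handed in, with the robot touching nothing.
It also fails if it takes over 45 s, if anything falls off the work surface, if the arm or the gripper's body presses on something with over 40 N, if the wrist force passes 120 N, or if a joint passes its speed limit or range.

### The arm

A 6-joint arm with a two-finger parallel gripper is mounted at the origin on a cart in front of the work surface, level with it; the furniture and walls round the work are solid. World frame = base frame: x ahead of the robot, y to its left, z up, the work surface at z = 0. Lengths are in m, angles in rad, forces in N, time in s.
With the tool pointing down it reaches from about 0.35 to 0.975 m from the base axis. Payload 17.4 kg.
Tool frame: the origin (TCP) lies at the very end of the fingers, on their centre line; the grasp point (between the pads) lies arm.grip_depth behind it (arm.grip_depth is the distance from the TCP to the grasp point, in m); z points along the fingers, y is the line along which they close (so a half turn about z gives the same grasp; the last joint's range is limited). The gripper opens to 85 mm and grips with 20 to 120 N. Pads are 22 mm wide; open, the fingers measure 114 mm over their backs; the gripper's body (76 mm by 85 mm) begins 54 mm behind the grasp point. The pads swing forward as they close: fully open they stand 13 mm farther back than shut.
Start: joints at [1.185, 0.116, 1.442, -0, 1.584, -0.038], TCP at [0.23, 0.635, 0.231] pointing down, gripper open.
Joint ranges: [-2.83, 2.83], [-0.83, 2.19], [0.07, 2.5], [-1.14, 4.28], [0.01, 3], [-2.97, 2.97]. Speed limits (rad/s): [1.89, 1.89, 2.22, 3.14, 3.14, 3.14].

### API

Orientations are given as a rotation vector (axis times angle).
In Python, from station import arm gives the robot as it stands. Calls block until the motion is done:
- arm.move_to(position, orientation): joint-space move of the TCP to a pose.
- arm.servo_line(position, orientation=None, feed=0.15): straight line of the TCP; orientation=None keeps the orientation; feed is the mean speed in m/s.
- arm.move_joints(angles): joint-space move.
- arm.release() and arm.grasp(newtons=None): open the fingers fully, or close them until they stop; newtons is the grip in N (None keeps the last).
- arm.dwell(seconds).
- arm.inverse_kinematics(position, orientation): joint angles nearest the present ones, or None.
- arm.observe(): the state.
- arm.read_camera(name): name is "side" or "top"; returns a dict with "frame" (480x640x3 uint8, red, green, blue), "fx", "fy", "cx", "cy" (pixels), "pose" (4x4, takes a point from camera to world coordinates). Camera axes: x right, y down, z forward; pixel columns grow to the right and rows downward; lengths in m; the calibration is good to about 2 mm. A picture is of the moment at which its call begins. There is no depth.
A pose or a line that the arm cannot do raises arm.PlanningError and nothing moves.
- arm.hand_in(): hands the job in; it is judged then, once.
The state is a dict: "time_s": time; "joint_positions": joint angles; "qvel": joint speeds; "joint_torque": joint torques, N m; "eef_pos": TCP position; "eef_rot": TCP orientation; "wrist_force": force on the tool from outside, world axes, zero at the start; "torque": the same for the moment, N m; "opening": opening from 0.0 (shut) to 1.0 (fully open); "finger_force": force on a finger pad.
Only numpy, scipy, OpenCV 4.12 (cv2) and the standard library are available. Lean on these libraries where they do the work, as an engineer would, in place of code of your own. Each camera call takes 0.05 s, during which the arm holds its last target. There are 200 camera calls.

## Working session

There is one attempt and no reset: what is moved stays moved. The work goes in short steps, each a Python script; the robot and the scene stay as the last script left them, time stands still between calls to the robot, and variables do not carry over. Pictures are saved under pics/ and viewed, at most 10 in all, crops included, and the job is handed in when it is done.

```bash
mkdir -p pics
python3 - <<'E'
from station import arm
import cv2,numpy as np,pickle
d={}
for n in("top","side"):
    c=arm.read_camera(n); d[n]=c
    cv2.imwrite(f"pics/{n}0.png",c["frame"][:,:,::-1]); print(n,c["fx"],c["cx"],c["cy"],np.round(c["pose"],3).tolist())
pickle.dump(d,open("cams.pkl","wb"))
o=arm.observe();print(arm.grip_depth,o["eef_rot"],o["time_s"],o["wrist_force"])
E
```

```text
top 554.1262441538071 321.60839667157643 239.45275827831338 [[0.016, -0.999, 0.05, 0.531], [-1.0, -0.015, 0.015, -0.006], [-0.014, -0.05, -0.999, 1.026], [0.0, 0.0, 0.0, 1.0]]
side 559.5195672644685 316.12212720855223 238.28218869621415 [[-0.996, -0.056, 0.066, 0.475], [-0.085, 0.468, -0.88, 0.934], [0.019, -0.882, -0.471, 0.609], [0.0, 0.0, 0.0, 1.0]]
0.0187 [-5.43544846e-01 -3.09398507e+00  1.60207071e-03] 0.1 [-0.58392672  0.00985789  0.33049244]
```

View pics/top0.png

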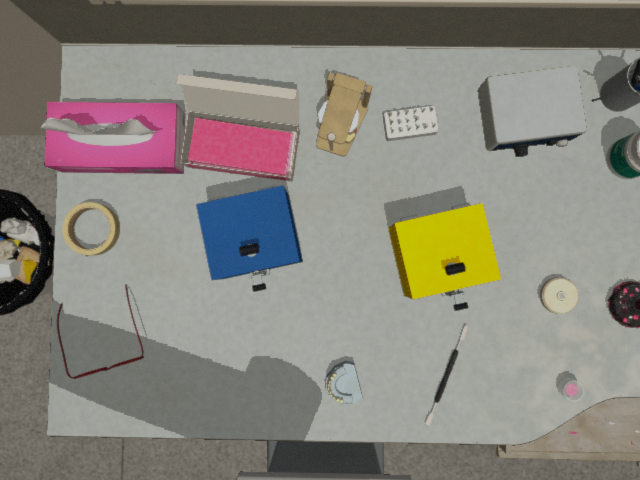

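View pics/side0.png

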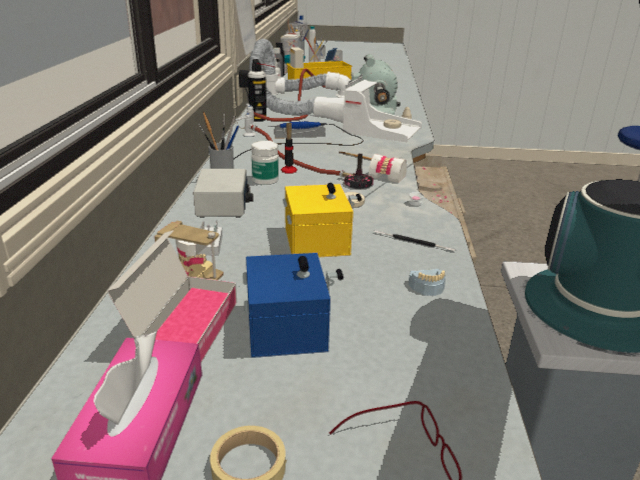

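Top view: blue box with its handle at about (250,249) and hasp grip at (259,287), yaw about 10°. Side view: blue handle at about (304,264), hasp grip at (339,274). The yellow box is to the right in the top view.

```bash
cat > h.py <<'E'
import numpy as np,cv2
from scipy.spatial.transform import Rotation as R
def ray(c,p):
    d=c["pose"][:3,:3]@[(p[0]-c["cx"])/c["fx"],(p[1]-c["cy"])/c["fy"],1]
    return c["pose"][:3,3],d
def onz(c,p,z):
    o,d=ray(c,p); return o+d*(z-o[2])/d[2]
def tri(c1,p1,c2,p2):
    o1,d1=ray(c1,p1);o2,d2=ray(c2,p2)
    s=np.linalg.lstsq(np.c_[d1,-d2],o2-o1,rcond=None)[0]
    a,b=o1+s[0]*d1,o2+s[1]*d2
    return (a+b)/2,np.linalg.norm(a-b)
def dark(c,p,r=13,t=60):
    x,y=p; m=(c["frame"][y-r:y+r,x-r:x+r].max(2)<t).astype(np.uint8)
    n,_,st,ce=cv2.connectedComponentsWithStats(m); i=1+st[1:,4].argmax()
    return ce[i]+[x-r,y-r],st[i].tolist()
E
python3 - <<'E'
from h import *
import pickle
d=pickle.load(open("cams.pkl","rb"));T,S=d["top"],d["side"]
for n,pt,ps,z in(("handle",(250,249),(304,264),.13),("hasp",(259,287),(339,274),.1055)):
    a,sa=dark(T,pt);b,sb=dark(S,ps)
    print(n,a,sa,b,sb,onz(T,a,z),tri(T,a,S,b))
h=cv2.cvtColor(T["frame"],cv2.COLOR_RGB2HSV)
m=cv2.inRange(h,(100,120,60),(125,255,255)); m[:,320:]=0
c=max(cv2.findContours(m,0,2)[0],key=cv2.contourArea)
q=cv2.boxPoints(cv2.minAreaRect(c)); w=np.array([onz(T,p,.108) for p in q]); print(q,w)
ap=cv2.approxPolyDP(cv2.convexHull(c),4,True)[:,0]; print(ap,np.array([onz(T,p,.108) for p in ap]))
for i in range(4):
    e=w[(i+1)%4]-w[i]; print(np.linalg.norm(e),np.degrees(np.arctan2(e[1],e[0])))
E
```

```text
handle [248.92261905 248.98809524] [3, 7, 19, 13, 168] [302.8677686  263.57024793] [7, 5, 11, 16, 121] [0.55878439 0.12537293 0.13      ] (array([0.55803518, 0.12579809, 0.12661283]), np.float64(0.0017112889990991745))
hasp [258.83333333 286.95      ] [7, 10, 13, 7, 60] [339.22727273 274.        ] [10, 8, 7, 11, 44] [0.49680348 0.11106041 0.1055    ] (array([0.49609845, 0.11153843, 0.10155472]), np.float64(0.0011155986072332747))
[[195.44879 203.76097]
 [285.25366 184.51707]
 [301.61462 260.8683 ]
 [211.80975 280.11218]] [[0.63360748 0.21975794 0.108     ]
 [0.66801751 0.07027918 0.108     ]
 [0.54113544 0.04069318 0.108     ]
 [0.50690567 0.18905685 0.108     ]]
[[283 186]
 [301 260]
 [212 279]
 [197 204]] [[0.66547561 0.07399551 0.108     ]
 [0.54255667 0.04173758 0.108     ]
 [0.50874955 0.18878836 0.108     ]
 [0.63324398 0.21714831 0.108     ]]
0.15338823647433403 -77.03634343036077
0.1302858083071869 -166.87446415537002
0.15226114227820806 102.99168165333863
0.13036833846734208 13.620803907435914
```

```bash
cat >> h.py <<'E'
from station import arm
YAW=np.radians(13.15); O=np.array([.5866,.1323,0])
def pose(x,z,tilt=0,y=0):
    """grasp point at box-frame (x,y,z); tilt>0: gripper body leans to the box's front"""
    B=R.from_euler('z',YAW); Q=B*R.from_euler('y',-tilt)*R.from_matrix(np.array([[-1,0,0],[0,1,0],[0,0,-1.]]))
    return O+B.apply([x,y,z])+Q.apply([0,0,arm.grip_depth]),Q.as_rotvec()
def hasp(a):
    p=np.radians(0)+a; return -.0715-.020*np.cos(p)-.0475*np.sin(p), .058+.0475*np.cos(p)-.020*np.sin(p)
def lid(a):
    return .065-.095*np.cos(a)+.05*np.sin(a), .08+.095*np.sin(a)+.05*np.cos(a)
def st(n=""):
    o=arm.observe(); print(n,"t%.1f"%o["time_s"],np.round(o["eef_pos"],4),"open%.3f"%o["opening"],"F",np.round(o["wrist_force"],1),"ff",np.round(o["finger_force"],1)); return o
E
python3 - <<'E'
from h import *
x,z=hasp(0); print(x,z)
for a in (0,.8,1.5): print(arm.inverse_kinematics(*pose(*hasp(a),tilt=a*.33)))
for a in (0,.6,1.2,1.3): print(arm.inverse_kinematics(*pose(*lid(a),tilt=-a*.25)))
arm.move_to(*pose(x,z+.09)); st()
for n in("top","side"):
    c=arm.read_camera(n); f=c["frame"][:,:,::-1]
    f=f[170:330,160:360] if n=="top" else f[160:320,220:420]
    cv2.imwrite(f"pics/{n}1.png",cv2.resize(f,None,fx=3,fy=3))
a,b=[cv2.imread(f"pics/{n}1.png") for n in("top","side")]
cv2.imwrite("pics/both1.png",cv2.resize(np.hstack([a,b]),(800,320)))
E
```

```text
-0.0915 0.10550000000000001
[ 0.17040942 -0.17198755  1.96144305  0.          1.35213715 -1.6298977 ]
[ 0.15620372 -0.386877    2.19502234  0.02178645  1.07022393 -1.65202942]
[ 0.14395206 -0.48921588  2.36427418  0.05811172  0.77390916 -1.6877102 ]
[ 0.17677483 -0.05104587  1.80951372  0.          1.38312481 -1.62353229]
[ 0.18363008  0.10730986  1.57807657 -0.00685824  1.60604989 -1.6164043 ]
[ 0.18979759  0.32270179  1.32368789 -0.01203436  1.79496467 -1.61141285]
[ 0.19067002  0.36106114  1.28193303 -0.01280565  1.8233504  -1.61080571]
 t2.2 [0.4976 0.112  0.1769] open1.000 F [ 0.2  0.4 -0. ] ff 0.0
```

View pics/both1.png

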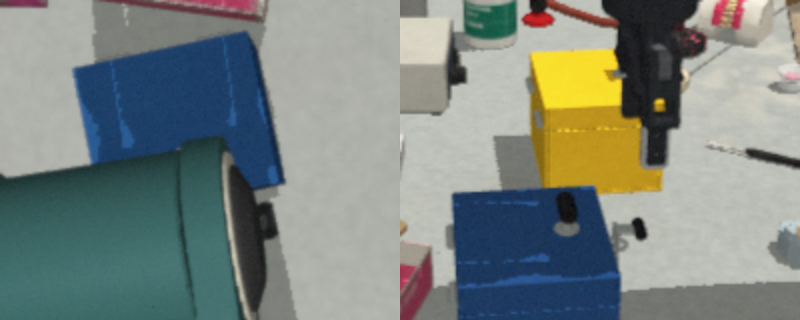

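The gripper hangs above the hasp: in the side crop the fingertip is at about (655,165) and the hasp grip at (640,228). That fits the triangulated position, so I go down and grasp.

Run:
```python
from h import *
x,z=hasp(0)
arm.servo_line(*pose(x,z),feed=.1); st("down")
arm.grasp(30); st("grasp")
c=arm.read_camera("side"); cv2.imwrite("pics/s2.png",cv2.resize(c["frame"][200:340,240:420,::-1],None,fx=4,fy=4))
```

```text
down t3.4 [0.4979 0.1116 0.0875] open0.998 F [ 0.5  0.3 -0.4] ff 0.0
grasp t4.0 [0.4975 0.1116 0.087 ] open0.248 F [-2.5  2.1  3.7] ff 29.4
```

View pics/s2.png

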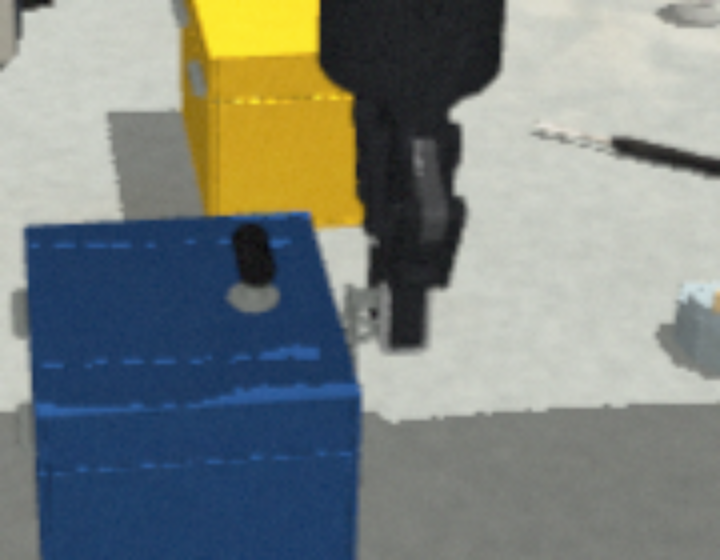

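The fingers hold the grip barrel at about (405,315) in the crop, with the steel hasp just behind it. The opening of 0.25 is about 21 mm, which fits the barrel. Next I swing the hasp.

Run:
```python
from h import *
for a in np.linspace(0,1.52,10)[1:]:
    arm.servo_line(*pose(*hasp(a),tilt=.36*a),feed=.08); o=st("%.2f"%a)
    if np.linalg.norm(o["wrist_force"])>25 or o["opening"]<.2: print("STOP"); break
c=arm.read_camera("side"); cv2.imwrite("pics/s3.png",cv2.resize(c["frame"][200:340,240:420,::-1],None,fx=4,fy=4))
```

```text
0.17 t4.3 [0.4909 0.11   0.0826] open0.248 F [ 4.5  3.3 -5.1] ff 29.9
0.34 t4.5 [0.4854 0.1088 0.0774] open0.246 F [ 8.   5.3 -7.3] ff 30.1
0.51 t4.8 [0.4809 0.1076 0.0715] open0.247 F [ 8.8  5.8 -6.1] ff 30.3
0.68 t5.0 [0.4772 0.1068 0.0646] open0.249 F [ 4.2  5.4 -0.2] ff 30.7
0.84 t5.3 [0.4748 0.1063 0.057 ] open0.246 F [-0.1  4.8 -0.5] ff 31.1
1.01 t5.5 [0.4739 0.106  0.0491] open0.251 F [-0.7  4.8  1.4] ff 31.3
1.18 t5.8 [0.4744 0.1062 0.0408] open0.246 F [-0.7  5.3  0.2] ff 31.6
1.35 t6.0 [0.4761 0.1066 0.0326] open0.246 F [-0.6  4.8  1. ] ff 31.8
1.52 t6.3 [0.4792 0.1073 0.0246] open0.247 F [-2.  4.  1.] ff 32.0
```

View pics/s3.png

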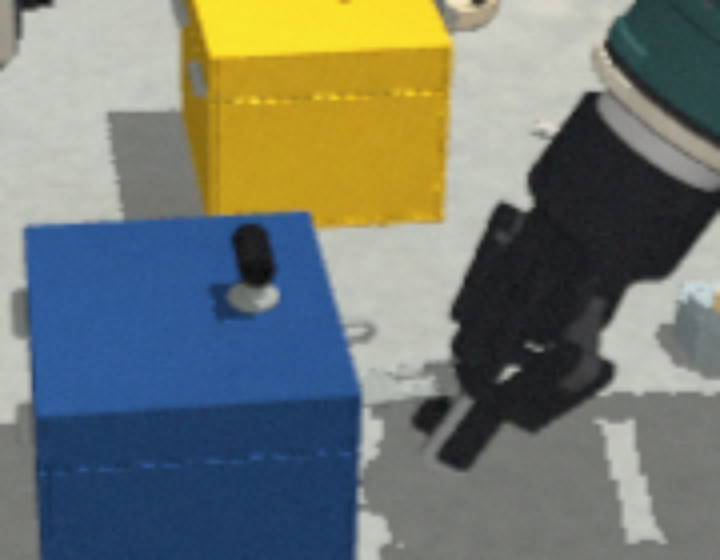

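The hasp has swung forward and is level: the staple at (365,330) is bare, and the fingers still hold the barrel at about (460,425). I let go, back off along the tool axis and check.

Run:
```python
from h import *
arm.release()
o=arm.observe(); q=R.from_rotvec(o["eef_rot"])
arm.servo_line(np.array(o["eef_pos"])-q.apply([0,0,.09])); 
x,z=lid(0)
arm.move_to(*pose(x-.06,z+.10)); arm.move_to(*pose(x,z+.07)); st("above handle")
c=arm.read_camera("side"); cv2.imwrite("pics/s4.png",cv2.resize(c["frame"][200:340,240:420,::-1],None,fx=4,fy=4))
```

```text
above handle t9.0 [0.5565 0.1253 0.18  ] open1.002 F [ 0.2 -0.6 -0.5] ff 0.0
```

View pics/s4.png

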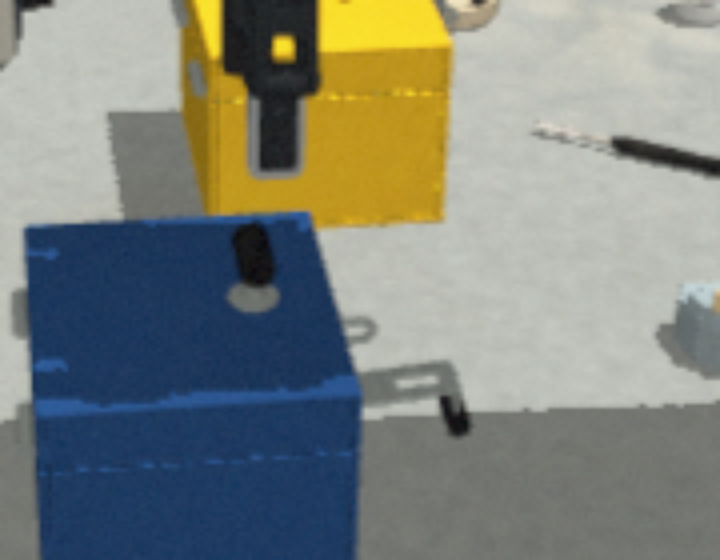

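The hasp stays level at (455,410) and the staple is bare. Now the lid, held a few mm higher on the pads so the tips clear the lid's surface.

Run:
```python
from h import *
def P(a):
    t=-.4*a; p,r=pose(*lid(a),tilt=t); return p-R.from_rotvec(r).apply([0,0,.005]),r
for a in np.linspace(0,1.28,12): assert arm.inverse_kinematics(*P(a)) is not None,a
arm.servo_line(*P(0),feed=.1); st("down")
arm.grasp(50); o=st("grasp")
if .28<o["opening"]<.42:
  for a in np.linspace(0,1.28,12)[1:]:
    arm.servo_line(*P(a),feed=.1); o=st("%.2f"%a)
    if np.linalg.norm(o["wrist_force"])>35 or o["opening"]<.28: print("STOP"); break
c=arm.read_camera("side"); cv2.imwrite("pics/s5.png",cv2.resize(c["frame"][100:380,180:460,::-1],None,fx=2,fy=2))
```

```text
down t9.8 [0.5576 0.1255 0.1169] open1.004 F [ 0.9  0.  -0.3] ff 0.0
grasp t10.4 [0.5575 0.1256 0.1167] open0.336 F [-1.  1.  5.] ff 49.4
0.12 t10.6 [0.5626 0.1267 0.1267] open0.338 F [-6.6 -1.   2.4] ff 51.7
0.23 t10.9 [0.5696 0.1284 0.1367] open0.336 F [-6.8  0.1  3.4] ff 51.5
0.35 t11.2 [0.5779 0.1303 0.1459] open0.336 F [-5.1 -0.7  2. ] ff 51.4
0.47 t11.4 [0.5869 0.1324 0.1537] open0.337 F [-4.1 -0.3  2. ] ff 51.5
0.58 t11.7 [0.5966 0.1346 0.1604] open0.337 F [-1.2  0.5 -1.3] ff 51.2
0.70 t12.0 [0.6068 0.137  0.166 ] open0.333 F [-0.3  0.2 -0.7] ff 51.3
0.81 t12.2 [0.6178 0.1395 0.1703] open0.336 F [ 0.9 -1.5 -2.4] ff 51.6
0.93 t12.5 [0.6289 0.1421 0.1733] open0.337 F [-1.6 -1.8 -0.1] ff 52.6
1.05 t12.8 [0.6405 0.1448 0.1751] open0.338 F [-1.6 -2.8  3.3] ff 53.4
1.16 t13.1 [0.6524 0.1476 0.1752] open0.333 F [ 0.8 -3.3  4.2] ff 53.7
1.28 t13.3 [0.664  0.1503 0.1739] open0.334 F [ 0.8 -2.2  4.3] ff 55.5
```

View pics/s5.png

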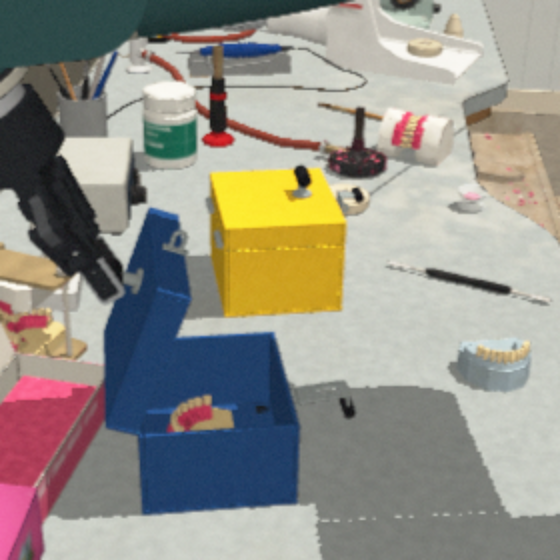

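The lid stands at about 73° with the cast visible at (200,415), and the fingers still hold the handle at (120,280). I release and retreat.

Run:
```python
from h import *
arm.release(); o=st("rel"); q=R.from_rotvec(o["eef_rot"])
arm.servo_line(np.array(o["eef_pos"])-q.apply([0,0,.09]),feed=.12); o=st("back")
arm.servo_line(np.array(o["eef_pos"])+[0,0,.05]); arm.dwell(.5); st("end")
c=arm.read_camera("side"); cv2.imwrite("pics/s6.png",cv2.resize(c["frame"][100:380,180:460,::-1],None,fx=2,fy=2))
```

```text
rel t14.0 [0.6635 0.1503 0.1734] open0.999 F [-0.3 -0.2  0.8] ff 0.0
back t14.9 [0.7062 0.1603 0.251 ] open1.000 F [-0.1  0.3 -0.2] ff 0.0
end t15.8 [0.7062 0.1603 0.3009] open0.998 F [-0.4 -0.3  0.1] ff 0.0
```

View pics/s6.png

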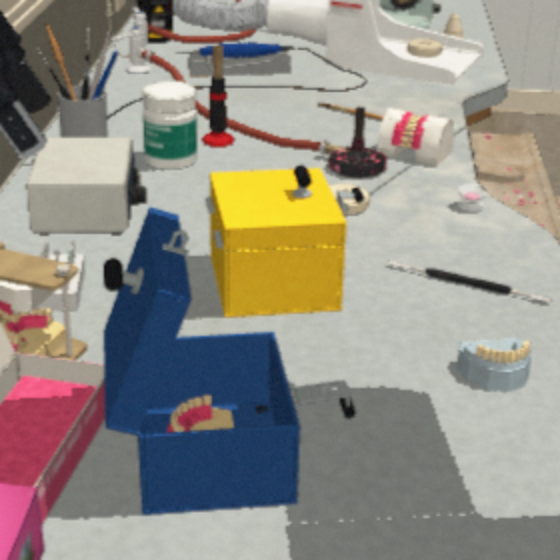

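The lid stays open with its free handle at (115,272), the hasp is still level at (345,405), and the gripper is clear at the top left.

```bash
python3 -c "
from station import arm
print(arm.hand_in())"
```

```text
the job is handed in; nothing more can be done
None
```

The blue box is open and handed in at about 16 s: hasp swung down to about level, lid raised to about 73° and released, gripper clear, yellow box not touched.

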